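# Fit the polishing bowl on the bench polisher and try its switch

## Task

Fit the polishing bowl on the bench polisher: set it over the centre spindle and turn it until it drops fully home, level, on the three drive pegs. Only then try the switch on the sloping console (the machine is unplugged): pull the knob straight out until it clicks on, leave it out for about two seconds, and push it fully back in. Keep the bowl upright and leave the other things on the bench where they are.

Things in the scene. Friction and masses are not known exactly. Their poses are not given: they have to be found in the camera images.
- bowl: Open grey plastic bowl, loose, 0.4 to 0.65 kg, 180 mm across its rim, rim 85 mm high. Origin: centre of the foot's underside; z up. Underside: central socket 22 mm across, 36 mm deep; around it a foot ring (radii 34 to 50 mm, 14 mm high) with three notches through it, 13.5 mm wide, at 0, 120 and 240 degrees from the bowl's x axis. Any of its three positions on the pegs will do.
- bowl_bar (a point): Grasp point on the bowl's grip bar, on the bowl's axis 97 mm above its origin, same axes as the bowl. The bar stands on a central column above the rim: 64 mm long along x, 14 mm thick along y, from 70 to 111 mm above the bowl's origin. Take it from above across its thickness.
- polisher: Grey bench polisher, fixed to the table. Origin: under the drive hub's axis, on the table; -x is its front, z up. Housing 210 mm wide (y), 79 mm high, reaching 110 mm behind the axis; from 62 mm before the axis a console slopes down at 34 degrees, ending 162 mm before the axis. On top an aluminium hub 116 mm across with a steel spindle and three steel pegs.
- seat (a point): Centre of the hub's top face, 85 mm above the table: here the centre of the bowl's foot must come to rest. Three round-topped pegs, 10 mm across and high, stand 42 mm from the axis, 120 degrees apart. The hub cannot be turned; the angle of its pegs differs every time and is NOT reported by any frame here.
- spindle_tip (a point): Top of the hub's central spindle, 28 mm above the seat: 19 mm across, the last 8 mm tapered to 8 mm. The bowl's socket goes over it; the bowl then rests on the peg tops, its origin 10 mm above the seat, and when turned so that its notches come over the pegs (within about 2 degrees) it drops these 10 mm.
- knob_grip (a point): Middle of the black switch knob's head (25 mm across, 22 mm long) on the console's centre line; pushed in, the head spans 13 to 35 mm from the console's face. z is the knob's axis, out of the console: 34 degrees from vertical, leaning to the front; y is level, across the console. The seated bowl's rim leaves a gripper no room from straight above: come along the axis.
- knob (a joint): Travel of the knob along its axis, m: 0 pushed in (off), 0.014 pulled fully out (on). It must be pulled and pushed over a click half way (about 8 N) and then stays on that side.
- paperweight: Bystander: green glass paperweight, 60 mm across, 53 mm high, beside the polisher. Origin under its centre.
- jar: Bystander: amber glass jar, 54 mm across, 70 mm high, beside the polisher. Origin under its centre.
- tumbler: Bystander: clear glass tumbler, 60 mm across, 75 mm high, in front of the bowl. Origin under its centre.
- block: Bystander: wooden block 50 x 80 x 30 mm, in front of the bowl. Origin under its centre.
- brush: Bystander: brush lying on the table. Origin under its middle.
- wrench: Bystander: wrench lying on the table. Origin under its middle.

How it is judged:
On the way, in this order (a step that is already met when the one before it is completed fails the run):
1. the bowl sits fully home on the hub's pegs (z of bowl in the frame of seat below 0.003 m and horizontal distance between bowl and seat below 0.004 m and angle between bowl's own z axis and vertical below 0.05 rad), for 0.2 s.
2. the knob is pulled out past its click and stays out for a second (all of step 1 and value of joint knob above 0.0095 m), for 1 s.
3. the knob is pushed back in (value of joint knob below 0.004 m), for 0.2 s.
At the end, for the whole second after the job is handed in: The bowl rests released on the hub: its foot's centre less than 3 mm above the seat point and within 4 mm of it sideways, upright within 0.05 rad, at rest; the knob is pushed in (less than 4 mm out) (all of step 1 and value of joint knob below 0.004 m and linear speed of bowl below 0.02 m/s); the robot touches nothing.
It fails at once if a bystander is shifted by more than 30 mm or tipped over (distance of any of paperweight, jar, tumbler, block, brush, wrench from where it was at the start of the episode above 0.03 m or angle between any of paperweight, jar, tumbler, block, brush, wrench's own z axis and vertical above 0.5 rad).
It fails at once if the bowl is tipped by more than about 35 degrees (angle between bowl's own z axis and vertical above 0.6 rad).
It fails at once if the knob is pulled while the bowl is not home on the pegs (value of joint knob above 0.007 m and z of bowl in the frame of seat above 0.006 m).
It also fails if it takes over 70 s, if anything falls off the work surface, if the arm or the gripper's body presses on something with over 40 N, if the wrist force passes 120 N, or if a joint passes its speed limit or range.

## Robot

A 7-joint arm with a two-finger parallel gripper is mounted at the origin on the work surface. World frame = base frame: x ahead of the robot, y to its left, z up, the work surface at z = 0. Lengths are in m, angles in rad, forces in N, time in s.
With the tool pointing down it reaches from about 0.425 to 1.025 m from the base axis. Payload 9.4 kg.
Tool frame: the origin (TCP) lies on the centre line of the jaws, within the pads' length; the fingertips stand ctrl.tip_extent ahead of it and the grasp point (between the pads) is the TCP (ctrl.tip_extent is the distance from the TCP to the fingertips, in m); z points along the fingers, x is the direction in which the jaws open and shut, and the axes are right-handed (so a half turn about z gives the same grasp; the last joint's range is limited). The gripper opens to 93 mm and grips with 3 to 60 N. Pads are 15 mm wide; open, the fingers measure 128 mm over their backs; the gripper's body (75 mm by 188 mm) begins 65 mm behind the grasp point.
Start: joints at [1.076, 0.599, -0.003, 1.599, 0.002, 0.943, -0.08], TCP at [0.294, -0.663, 0.238] pointing down, gripper open.
Joint ranges: [-2.57, 2.57], [-0.35, 1.97], [-1.29, 1.29], [0.11, 2.56], [-1.05, 4.19], [0.11, 1.86], [-2.63, 2.63]. Speed limits (rad/s): [2.22, 2.22, 3.01, 3.01, 3.14, 3.14, 3.14].

## Interface

Orientations are given as a rotation vector (axis times angle).
In Python, from workcell import status, vision, ctrl gives the robot as it stands.
- The arm moves only by the shell command python3 -m jog 'ROWS' [OPENING] [FORCE]. ROWS is a JSON object of lists of equal length, an entry for each row: "xyz": the shift along the tool's x, y, z in m, a list of three; "rot": the turn, a rotation vector about the tool's x, y, z in rad, a list of three. In form: {"xyz": [[dx, dy, dz], ...], "rot": [[wx, wy, wz], ...]}. A call has 1 to 8 rows; each row shifts and turns the commanded pose from where the row before left it, along the tool's axes as they then stand; what a row does not reach is not made up. A row lasts 1/8 s, in which the tool goes at most 62.5 mm and 10.7 degrees, less where a joint would pass 70% of its speed; a pose out of reach is approached as far as the arm can. A call with a gripper value outside its range is refused whole. OPENING is the closure, from -1 (fully open) to 1 (shut), set as the call begins (- or left out, the last holds). The fingers move at their own pace and stop on an object; FORCE is the grip in N (left out, the last holds). Time passes only in rows, so rows that do not move let the fingers close. It gives the time, the measured TCP pose, the force and the opening at its end, in the units of the state.
- status.get_obs(): the state, without advancing time (a new reading comes with each control period).
- vision.read_camera(name): name is "side" or "top"; returns a dict with "img" (480x640x3 uint8, red, green, blue), "z_map" (480x640 float32, m along the optical axis (not along the pixel's ray), 0 where there is no reading), "fx", "fy", "cx", "cy" (pixels), "cam_to_world" (4x4, takes a point from camera to world coordinates). Camera axes: x right, y up, looking along -z (the intrinsics and any distortion apply to the point x, -y, -z); pixel columns grow to the right and rows downward; lengths in m; the calibration is good to about 2 mm. A picture is of the moment at which its call begins.
- ctrl.sign_off(): hands the job in, once; it reports no verdict.
The state is a dict: "time_s": time; "joint_pos": joint angles; "joint_vel": joint speeds; "effort": joint torques, N m; "position": TCP position; "ee_rot": TCP orientation; "force": force on the tool from outside, world axes, zero at the start; "wrist_torque": the same for the moment, N m; "finger_gap": opening from 0.0 (shut) to 1.0 (fully open).
Only numpy, scipy, OpenCV 4.12 (cv2) and the standard library are available. Lean on these libraries where they do the work, as an engineer would, in place of code of your own. Each camera call takes 0.05 s, during which the arm holds its last target. There are 200 camera calls.

## Working session

There is one attempt and no reset: what is moved stays moved. The work goes in short steps, Python scripts to look and compute and a shell command to move; the robot and the scene stay as the last step left them, time stands still between calls to the robot, and variables do not carry over. Pictures are saved under pics/ and viewed, about 8 in all and at most 12, crops included, and the job is handed in when it is done.

```bash
mkdir -p pics; ls; cat > h.py <<'E'
import numpy as np, cv2
from workcell import status, vision, ctrl
from scipy.spatial.transform import Rotation as R
def cloud(c):
    z=c["z_map"]; v,u=np.mgrid[0:480,0:640]
    p=np.stack([(u-c["cx"])/c["fx"]*z,-(v-c["cy"])/c["fy"]*z,-z,np.ones_like(z)],-1)
    return (p@c["cam_to_world"].T)[...,:3]
def save(img,n): cv2.imwrite("pics/"+n,cv2.cvtColor(img,cv2.COLOR_RGB2BGR))
E
python3 - <<'E'
from h import *
print(status.get_obs(), ctrl.tip_extent)
for n in("side","top"):
    c=vision.read_camera(n); save(c["img"],n+"0.png"); np.savez(n+"0.npz",**c)
    print(n,c["cam_to_world"].round(3).tolist(),c["fx"],c["cx"],c["cy"],[k for k in c], (c["z_map"]>0).mean())
E
```

```text
pics
{'time_s': 0.0, 'joint_pos': array([ 1.07629043,  0.600147  , -0.00256131,  1.60011223,  0.00178998,
        0.94287822, -0.07977634]), 'joint_vel': array([-0.00107061, -0.00372711,  0.00017802, -0.00018293,  0.00062432,
        0.00031289,  0.00046145]), 'effort': array([ 3.07775545e-04, -7.65068150e+01,  1.49750110e+00, -2.52351379e+01,
       -5.24072419e-02,  1.67553267e-02,  1.46456050e-04]), 'position': array([ 0.29399122, -0.66222843,  0.23675017]), 'ee_rot': array([-2.63330434e+00,  1.71192657e+00,  2.12999572e-03]), 'force': array([ 0.94717112, -0.01443989,  0.5088793 ]), 'wrist_torque': array([-0.01332498, -0.00999775, -0.03870304]), 'finger_gap': 1.0046940483845335} 0.019
side [[-0.913, 0.277, -0.299, 0.11], [-0.408, -0.599, 0.69, 1.02], [0.013, 0.751, 0.66, 1.079], [0.0, 0.0, 0.0, 1.0]] 523.8069208243982 320.5176186125508 242.43556384127214 ['img', 'z_map', 'fx', 'fy', 'cx', 'cy', 'cam_to_world'] 0.985576171875
top [[0.001, 0.995, -0.098, 0.389], [-1.0, 0.003, 0.016, 0.009], [0.016, 0.098, 0.995, 1.77], [0.0, 0.0, 0.0, 1.0]] 608.5486160684254 318.95201838065077 238.0357666792858 ['img', 'z_map', 'fx', 'fy', 'cx', 'cy', 'cam_to_world'] 0.995908203125
```

View pics/top0.png

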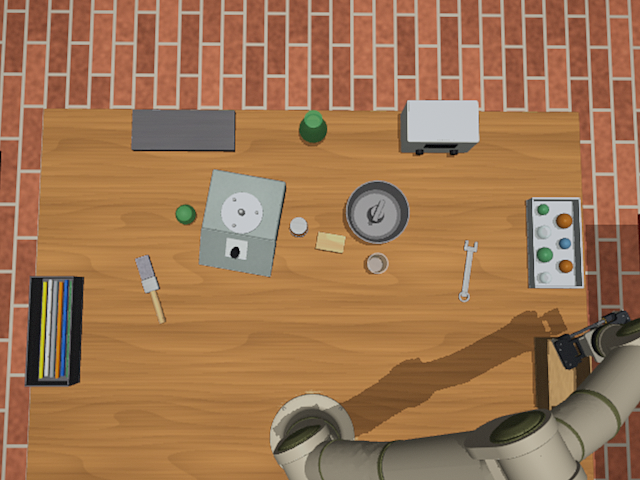

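View pics/side0.png

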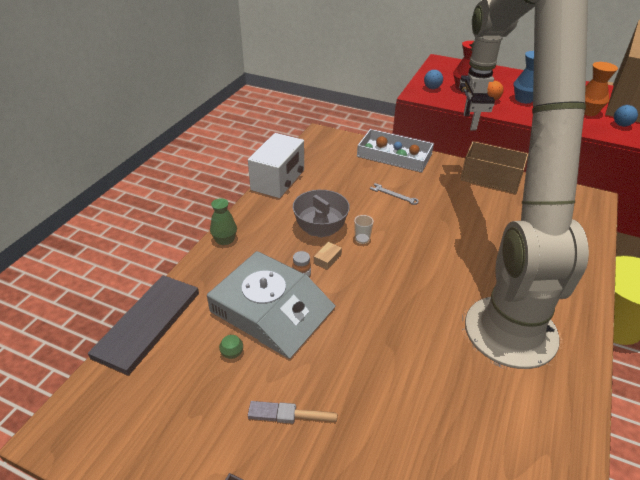

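Top view: hub at about (242,212) with three pegs, bowl at (377,211) with its bar running obliquely, knob at (235,252). The jar (299,226), block (330,242) and tumbler (376,263) are between or in front. The side view agrees, and the bowl stands on the table.

```bash
cat > m.py <<'E'
from h import *
import sys
def load(n):
    return dict(np.load(n+"0.npz"))
def comps(mask,P,amin=3):
    n,l,s,ce=cv2.connectedComponentsWithStats(mask.astype(np.uint8),connectivity=8)
    return [(l==i) for i in range(1,n) if s[i,4]>=amin]
def axis(p):
    m=p.mean(0); u,s,vt=np.linalg.svd(p-m); return m,np.degrees(np.arctan2(vt[0,1],vt[0,0])),s/np.sqrt(len(p))
E
python3 - <<'E'
from m import *
for n in("top","side"):
    c=load(n);P=cloud(c);im=c["img"].astype(int)
    roi=np.zeros((480,640),bool)
    print(n,"table z",np.median(P[300:330,220:260,2]) if n=="top" else np.median(P[380:390,380:420,2]))
    bc=(377,211) if n=="top" else (321,212)
    v,u=np.mgrid[0:480,0:640]
    near=np.hypot(u-bc[0],v-bc[1])<40
    rim=near&(P[...,2]>0.075)&(P[...,2]<0.093)
    (x,y),r=cv2.minEnclosingCircle(P[rim][:,:2].astype(np.float32)); print("rim c",x,y,r,rim.sum())
    bar=near&(P[...,2]>0.100)&(P[...,2]<0.12)
    pb=P[bar]; m,a,s=axis(pb[:,:2]); print("bar",m,a,s,len(pb),np.median(pb[:,2]),cv2.minAreaRect(pb[:,:2].astype(np.float32)))
    hc=(242,212) if n=="top" else (265,286)
    near=np.hypot(u-hc[0],v-hc[1])<32
    hub=near&(P[...,2]>0.0825)&(P[...,2]<0.1)&(im.min(-1)>150)
    (x,y),r=cv2.minEnclosingCircle(P[hub][:,:2].astype(np.float32)); print("hub c",x,y,r,hub.sum(),np.median(P[hub][:,2]))
    for mk in comps(near&(P[...,2]>0.089),P,2):
        q=P[mk]; d=q.mean(0)-[x,y,0]; print(" tall",q.mean(0).round(4),q[:,2].max(),len(q),"r",np.hypot(*d[:2]),"ang",np.degrees(np.arctan2(d[1],d[0])))
    near=np.hypot(u-hc[0],v-hc[1])<90
    top=near&(abs(P[...,2]-0.079)<0.003)
    if n=="top":
        print("top rect",cv2.minAreaRect(P[top][:,:2].astype(np.float32)))
    kb=near&(im.max(-1)<60)&(P[...,2]>0.03)
    for mk in comps(kb,P,10):print(" knob",P[mk].mean(0),P[mk].max(0),mk.sum(), np.argwhere(mk).mean(0))
    big=np.kron(im[165:285,185:305] if n=="top" else im[235:355,200:340],np.ones((5,5,1))).astype(np.uint8)
    big=cv2.resize(im[165:285,185:325].astype(np.uint8) if n=="top" else im[235:355,200:340].astype(np.uint8),None,fx=5,fy=5,interpolation=cv2.INTER_CUBIC); save(big,n+"crop.png")
E
```

```text
top table z 0.00030805596178584693
rim c 0.6299028396606445 -0.17980381846427917 0.08997076004743576 474
bar [ 0.6285441  -0.17954276] 156.81462604299566 [0.01844155 0.00887698] 120 0.11102049442419082 ((0.6271688938140869, -0.21211785078048706), (0.09553888440132141, 0.06143343448638916), 86.4390869140625)
hub c 0.6290162205696106 0.1973990648984909 0.08918393403291702 1315 0.0861073083939865
 tall [0.6623 0.2193 0.0928] 0.09807899326196767 19 r 0.0398844980141801 ang 33.34693249844143
 tall [0.6752 0.1869 0.0903] 0.09206402502160427 8 r 0.047401414571531485 ang -12.763457569407668
 tall [0.6691 0.2743 0.0893] 0.08939768110057988 2 r 0.08666659755116012 ang 62.467749592156444
 tall [0.6646 0.2085 0.0922] 0.09317370631192223 2 r 0.037293129760730355 ang 17.276736790865098
 tall [0.6634 0.2002 0.0911] 0.09223079119208988 3 r 0.034536262384274104 ang 4.732959007360971
 tall [0.6622 0.1906 0.0904] 0.09083977444658209 2 r 0.03385169363758925 ang -11.636209862508958
 tall [0.66   0.1772 0.0914] 0.09317286101582778 4 r 0.03692897799378109 ang -33.09188585329458
 tall [0.6602 0.1574 0.091 ]
[... 5280 characters left out ...]
3013142885 ((0.6299349665641785, -0.17897816002368927), (0.018511105328798294, 0.0666237622499466), 62.801639556884766)
hub c 0.6444390416145325 0.18883807957172394 0.07990377396345139 698 0.08444950610787622
 tall [0.6257 0.1603 0.0927] 0.09475925442191868 7 r 0.03415593314074492 ang -123.30201246886213
 tall [0.6244 0.2045 0.1035] 0.11429614427426182 58 r 0.0254212770824033 ang 142.0734520846952
 tall [0.6619 0.2229 0.0917] 0.09447920215598704 10 r 0.038246384431903965 ang 62.8892774642624
 tall [0.5899 0.2229 0.0927] 0.09598484769432036 10 r 0.06428829442760858 ang 147.99192802353798
 knob [0.52016407 0.22879125 0.07261059] [0.52675943 0.23184029 0.07916009] 12 [308.66666667 295.08333333]
```

View pics/topcrop.png

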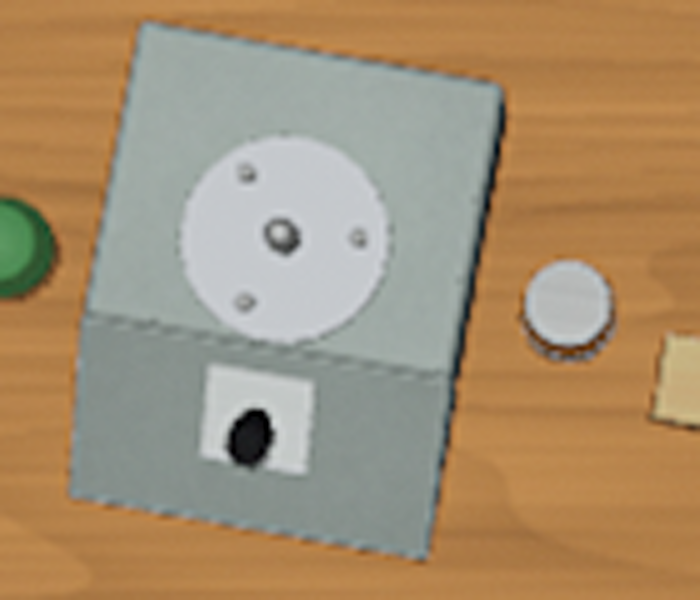

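The crop shows the pegs at crop (246,172), (358,237) and (244,302), and the hub disc round (285,240). The housing is yawed about -10°. Next I'll cast rays onto the known plane heights.

```bash
cat >> h.py <<'E'
def ray(c,u,v,h):
    u=np.atleast_1d(u).astype(float);v=np.atleast_1d(v).astype(float)
    d=np.stack([(u-c["cx"])/c["fx"],-(v-c["cy"])/c["fy"],-np.ones_like(u)],-1)@c["cam_to_world"][:3,:3].T
    o=c["cam_to_world"][:3,3]; return o+d*((h-o[2])/d[:,2])[:,None]
E
python3 - <<'E'
from m import *
v,u=np.mgrid[0:480,0:640]
def circ(p):
    A=np.c_[2*p[:,:2],np.ones(len(p))];s=np.linalg.lstsq(A,(p[:,:2]**2).sum(1),rcond=None)[0];return s[0],s[1],np.sqrt(s[2]+s[0]**2+s[1]**2)
for n in("top","side"):
    c=load(n);im=c["img"].astype(int);P=cloud(c)
    hc=(242,212) if n=="top" else (265,286)
    bright=(im.min(-1)>175 if n=="top" else im.min(-1)>170)&(np.hypot(u-hc[0],v-hc[1])<32)
    cn=max(cv2.findContours(bright.astype(np.uint8),cv2.RETR_EXTERNAL,cv2.CHAIN_APPROX_NONE)[0],key=cv2.contourArea)[:,0]
    hull=cv2.convexHull(cn)[:,0]
    w=ray(c,hull[:,0],hull[:,1],0.085); hx,hy,r=circ(w); print(n,"hub",hx,hy,r)
    inside=cv2.fillConvexPoly(np.zeros((480,640),np.uint8),cv2.convexHull(cn),1)>0
    inside=cv2.erode(inside.astype(np.uint8),np.ones((3,3)))>0
    dark=inside&(im.mean(-1)<np.median(im.mean(-1)[inside])-12)
    for mk in comps(dark,P,3):
        wt=np.clip(np.median(im.mean(-1)[inside])-im.mean(-1)[mk],0,None)
        q=ray(c,(u[mk]*wt).sum()/wt.sum(),(v[mk]*wt).sum()/wt.sum(),0.093)[0];d=q[:2]-[hx,hy]
        print("  peg?",q.round(4),mk.sum(),"r",np.hypot(*d),"ang",np.degrees(np.arctan2(d[1],d[0])),"mod120",np.degrees(np.arctan2(d[1],d[0]))%120)
    # bar
    b=(P[...,2]>0.103)&(P[...,2]<0.118)&(np.hypot(P[...,0]-.63,P[...,1]+.179)<0.045)
    q=ray(c,u[b],v[b],0.111)[:,:2]; print("bar",axis(q),cv2.minAreaRect(q.astype(np.float32)))
    rim=(abs(P[...,2]-0.085)<0.006)&(abs(np.hypot(P[...,0]-.63,P[...,1]+.179)-0.088)<0.012)
    print("rim",circ(P[rim]))
    hd=(np.hypot(u-hc[0],v-hc[1])<90)&(P[...,2]>.03)&(im.max(-1)<60)
    print("knob px",u[hd].mean(),v[hd].mean(),hd.sum())
    if n=="top":
        g=(P[...,2]>0.02)&(np.hypot(u-243,v-222)<75)&~((P[...,2]>.05)&(u>287))
        k=cv2.morphologyEx(g.astype(np.uint8),cv2.MORPH_OPEN,np.ones((5,5)))
        mk=max(comps(k>0,P),key=lambda m:m.sum()); 
        t=mk&(P[...,2]>.07)&(P[...,2]<.083)
        print(cv2.minAreaRect(np.argwhere(mk)[:,::-1].astype(np.float32)))
    for nm,m in(("glass",(P[...,2]>.02)&(P[...,2]<.09)&(P[...,0]<.60)&(P[...,0]>.4)&(P[...,1]>-.3)&(P[...,1]<.11)),):
        for k in comps(m,P,40): print(nm,P[k].mean(0).round(3),P[k].min(0).round(3),P[k].max(0).round(3))
E
```

```text
top hub 0.6273596868970628 0.1992666264602425 0.05759889444892509
  peg? [0.6619 0.2193 0.093 ] 19 r 0.039953075097736185 ang 30.1649372747156 mod120 30.1649372747156
  peg? [0.6264 0.1989 0.093 ] 56 r 0.0010464164144912977 ang -158.48827554142804 mod120 81.51172445857196
  peg? [0.6259 0.1568 0.093 ] 18 r 0.04247940633649498 ang -91.90634962720118 mod120 28.09365037279882
  peg? [0.5898 0.2192 0.093 ] 18 r 0.04253427582968061 ang 152.0147928642019 mod120 32.014792864201894
bar (array([ 0.62892653, -0.17888976]), np.float64(156.17172814906655), array([0.01851922, 0.00408241])) ((0.6292417645454407, -0.17896954715251923), (0.013974357396364212, 0.06376722455024719), 65.86506652832031)
rim (np.float64(0.6293852784942017), np.float64(-0.17904209327720916), np.float64(0.08634748538149999))
knob px 248.39814814814815 234.37962962962962 108
((240.74000549316406, 220.6800079345703), (76.47352600097656, 92.30488586425781), 10.304847717285156)
glass [0.574 0.105 0.067] [0.532 0.098 0.025] [0.6   0.109 0.088]
glass [0.583 0.042 0.062] [0.564 0.016 0.02 ] [0.6   0.068 0.079]
glass [ 0.576 -0.18
[... 642 characters left out ...]
g 146.53094367210875 mod120 26.530943672108748
bar (array([ 0.6279672 , -0.17374609]), np.float64(154.96209679697446), array([0.01945657, 0.00473671])) ((0.6271369457244873, -0.17297488451004028), (0.017747582867741585, 0.06862808018922806), 63.194740295410156)
rim (np.float64(0.6306193280192446), np.float64(-0.17850344657244427), np.float64(0.08710279166588901))
knob px 260.1818181818182 309.6363636363636 22
glass [ 0.575 -0.174  0.058] [ 0.543 -0.26   0.02 ] [ 0.6   -0.095  0.087]
glass [ 0.486 -0.176  0.054] [ 0.459 -0.21   0.02 ] [ 0.517 -0.147  0.077]
glass [ 0.548 -0.045  0.028] [ 0.519 -0.094  0.02 ] [ 0.58  -0.004  0.035]
glass [0.582 0.054 0.056] [0.558 0.018 0.021] [0.6  0.11 0.08]
```

```bash
python3 - <<'E'
from h import *
o=status.get_obs(); M=R.from_rotvec(o["ee_rot"]).as_matrix(); print(M.round(3))
E
```

```text
[[ 0.406 -0.914 -0.001]
 [-0.914 -0.406  0.001]
 [-0.001  0.    -1.   ]]
```

Hub centre is about (0.627, 0.1995), radius 57.6 against 58 given. Pegs are at 30° mod 120. The bowl is at (0.629, -0.179), bar long axis 156° (mod 180), 64x14 mm as given. First move: go over the bowl, then turn the jaws across the bar.

```bash
python3 -m jog '{"xyz":[[-0.03,-0.05,0],[-0.03,-0.05,0],[-0.03,-0.05,0],[-0.03,-0.05,0],[-0.03,-0.05,0],[-0.03,-0.05,0],[-0.03,-0.05,0],[-0.03,-0.05,0]],"rot":[[0,0,0],[0,0,0],[0,0,0],[0,0,0],[0,0,0],[0,0,0],[0,0,0],[0,0,0]]}' -1
python3 -m jog '{"xyz":[[-0.03,-0.05,0],[-0.03,-0.05,0],[0,0,0],[0,0,0],[0,0,0],[0,0,0],[0,0,0],[0,0,0]],"rot":[[0,0,0],[0,0,0],[0,0,-0.18],[0,0,-0.18],[0,0,-0.18],[0,0,-0.18],[0,0,-0.18],[0,0,-0.18]]}'
python3 -m jog '{"xyz":[[0,0,0],[0,0,0],[0,0,0],[0,0,0],[0,0,0],[0,0,0],[0,0,0],[0,0,0]],"rot":[[0,0,-0.18],[0,0,-0.18],[0,0,-0.18],[0,0,-0.18],[0,0,-0.18],[0,0,-0.18],[0,0,-0.14],[0,0,0]]}'
cat >> h.py <<'E'
def to(p,yaw=None,M2=None):
    o=status.get_obs();M=R.from_rotvec(o["ee_rot"]).as_matrix()
    if yaw is not None:
        a=np.radians(yaw);x=np.array([np.cos(a),np.sin(a),0]);z=np.array([0,0,-1.]);M2=np.c_[x,np.cross(z,x),z]
    if M2 is None:M2=M
    print("pos",o["position"].round(4),"F",o["force"].round(1),"gap",round(o["finger_gap"],3),"t",o["time_s"],"toolx yaw",np.degrees(np.arctan2(M[1,0],M[0,0])).round(2),"tilt",np.degrees(np.arccos(-M[2,2])).round(2),"j7",o["joint_pos"][6].round(2))
    print("  shift tool",(M.T@(np.array(p)-o["position"])).round(4),"rot tool",R.from_matrix(M.T@M2).as_rotvec().round(4))
E
python3 -c "
from h import *
to([.629,-.179,.15],66)"
```

```text
time_s: 1.1
position: [0.5631, -0.2793, 0.2374]
ee_rot: [2.634, -1.712, -0.001]
force: [0.4, -0.8, -0.1]
finger_gap: 1.002
time_s: 2.1
position: [0.6292, -0.1856, 0.2372]
ee_rot: [-3.14, 0.105, 0.001]
force: [-0.5, -0.3, -0.3]
finger_gap: 1.001
time_s: 3.1
position: [0.6291, -0.1858, 0.2371]
ee_rot: [-2.639, -1.702, 0.001]
force: [-0.5, 0.6, -0.1]
finger_gap: 1.005
pos [ 0.6291 -0.1858  0.2371] F [-0.5  0.6 -0.1] gap 1.005 t 3.1 toolx yaw 65.64 tilt 0.06 j7 0.95
  shift tool [ 0.0062 -0.0028  0.0871] rot tool [-0.001  -0.0002 -0.0063]
```

```bash
python3 - <<'E'
from m import *
c=load("top");s=load("side")
a=cv2.resize(c["img"][170:255,335:420],(400,400),interpolation=cv2.INTER_CUBIC)
b=cv2.resize(s["img"][180:250,285:355],(400,400),interpolation=cv2.INTER_CUBIC)
save(np.hstack([a,b]),"bowl.png")
E
```

```text
(no output)
```

View pics/bowl.png

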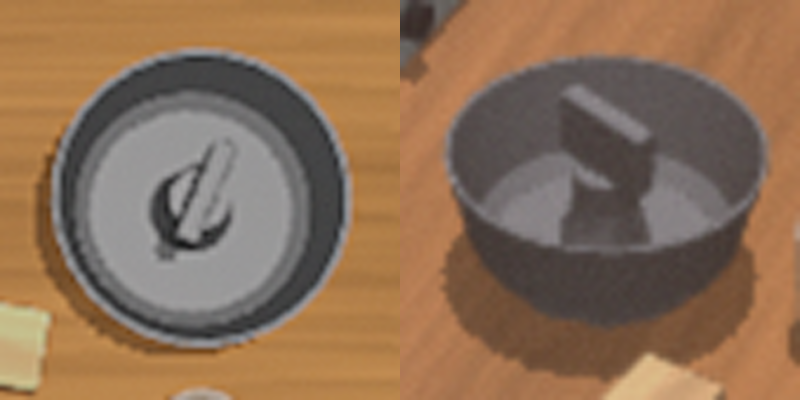

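The bar has no mark telling its +x end from its -x end (bar from (185,240) to (228,150) in the left crop), so the notches are at 36° or 96° mod 120. I'll find out by turning it on the pegs. Descend, grip and lift.

```bash
python3 -m jog '{"xyz":[[0.006,-0.003,0.03],[0,0,0.03],[0,0,0.03],[0,0,0.025],[0,0,0.015],[0,0,0.01],[0,0,0],[0,0,0]],"rot":[[0,0,0],[0,0,0],[0,0,0],[0,0,0],[0,0,0],[0,0,0],[0,0,0],[0,0,0]]}' -1
python3 -m jog '{"xyz":[[0,0,0],[0,0,0],[0,0,0],[0,0,0],[0,0,0],[0,0,0]],"rot":[[0,0,0],[0,0,0],[0,0,0],[0,0,0],[0,0,0],[0,0,0]]}' 1 45
python3 -m jog '{"xyz":[[0,0,-0.015],[0,0,-0.025],[0,0,-0.03],[0,0,-0.03],[0,0,-0.03],[0,0,-0.02],[0,0,0],[0,0,0]],"rot":[[0,0,0],[0,0,0],[0,0,0],[0,0,0],[0,0,0],[0,0,0],[0,0,0],[0,0,0]]}'
python3 - <<'E'
from m import *
to([.627,.1995,.245],60)
v,u=np.mgrid[0:480,0:640]
for n in("side","top"):
    c=vision.read_camera(n);save(c["img"],n+"1.png");P=cloud(c)
    o=status.get_obs()["position"]
    for z0 in(.235,):
        rim=(abs(P[...,2]-z0)<0.02)&(np.hypot(P[...,0]-.629,P[...,1]+.179)<.1)&(np.hypot(P[...,0]-.629,P[...,1]+.179)>.08)
        q=P[rim]; q=q[:,:]
        A=np.c_[q[:,:2],np.ones(len(q))];print(n,len(q),np.linalg.lstsq(A,q[:,2],rcond=None)[0],np.median(q[:,2]),cv2.minEnclosingCircle(q[:,:2].astype(np.float32)))
E
```

```text
time_s: 4.1
position: [0.6296, -0.1789, 0.0984]
ee_rot: [2.639, 1.704, 0.001]
force: [0.1, -0.2, -0.4]
finger_gap: 0.996
time_s: 4.85
position: [0.6291, -0.1788, 0.0976]
ee_rot: [-2.639, -1.705, 0.0]
force: [-1.1, 0.8, 0.7]
finger_gap: 0.407
time_s: 5.85
position: [0.6286, -0.179, 0.2467]
ee_rot: [-2.638, -1.704, 0.002]
force: [-0.3, -0.5, -0.4]
finger_gap: 0.005
pos [ 0.6286 -0.179   0.2467] F [-0.3 -0.5 -0.4] gap 0.005 t 5.85 toolx yaw 65.71 tilt 0.07 j7 0.94
  shift tool [ 0.3443 -0.1571  0.0018] rot tool [-0.0011  0.0005  0.0997]
side 0 [0. 0. 0.] nan ((0.0, 0.0), 0.0)
top 0 [0. 0. 0.] nan ((0.0, 0.0), 0.0)
  return _methods._mean(a, axis=axis, dtype=dtype,
  ret = ret.dtype.type(ret / rcount)
```

View pics/side1.png

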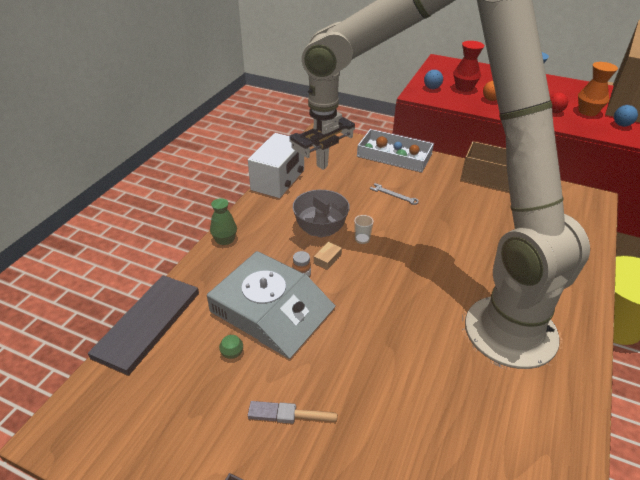

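The side view shows the gripper above the bowl empty: the fingers close slowly and I lifted too early. The bowl is undisturbed at (321,212). Redo it with a longer wait.

```bash
python3 -m jog '{"xyz":[[0,0,0],[0,0,0],[0,0,0],[0,0,0],[0,0,0],[0,0,0],[0,0,0],[0,0,0]],"rot":[[0,0,0],[0,0,0],[0,0,0],[0,0,0],[0,0,0],[0,0,0],[0,0,0],[0,0,0]]}' -1
python3 -m jog '{"xyz":[[0,0,0.03],[0,0,0.03],[0,0,0.03],[0,0,0.03],[0,0,0.02],[0,0,0.01],[0,0,0],[0,0,0]],"rot":[[0,0,0],[0,0,0],[0,0,0],[0,0,0],[0,0,0],[0,0,0],[0,0,0],[0,0,0]]}' -1
python3 -m jog '{"xyz":[[0,0,0],[0,0,0],[0,0,0],[0,0,0],[0,0,0],[0,0,0],[0,0,0],[0,0,0]],"rot":[[0,0,0],[0,0,0],[0,0,0],[0,0,0],[0,0,0],[0,0,0],[0,0,0],[0,0,0]]}' 1 45
python3 -m jog '{"xyz":[[0,0,0],[0,0,0],[0,0,0],[0,0,0],[0,0,0],[0,0,0],[0,0,0],[0,0,0]],"rot":[[0,0,0],[0,0,0],[0,0,0],[0,0,0],[0,0,0],[0,0,0],[0,0,0],[0,0,0]]}'
```

```text
time_s: 6.95
position: [0.6291, -0.1789, 0.2476]
ee_rot: [-2.639, -1.705, 0.0]
force: [0.2, -0.7, 0.4]
finger_gap: 0.818
time_s: 7.95
position: [0.6297, -0.1789, 0.0985]
ee_rot: [2.638, 1.704, 0.001]
force: [-0.7, 0.3, -0.1]
finger_gap: 1.002
time_s: 8.95
position: [0.6291, -0.1789, 0.0976]
ee_rot: [-2.639, -1.705, 0.0]
force: [-0.7, -0.5, -0.7]
finger_gap: 0.187
time_s: 9.95
position: [0.6291, -0.1788, 0.0976]
ee_rot: [-2.639, -1.705, 0.0]
force: [0.6, 1.1, -3.5]
finger_gap: 0.149
```

Gap 0.149 × 93 ≈ 13.9 mm, so the bar is held. Lift and carry.

```bash
python3 -m jog '{"xyz":[[0,0,-0.01],[0,0,-0.02],[0,0,-0.03],[0,0,-0.035],[0,0,-0.035],[0,0,-0.02],[0,0,0],[0,0,0]],"rot":[[0,0,0],[0,0,0],[0,0,0],[0,0,0],[0,0,0],[0,0,0],[0,0,0],[0,0,0]]}'
python3 -m jog '{"xyz":[[0.022,-0.01,0],[0.043,-0.02,0],[0.043,-0.02,0],[0.043,-0.02,0],[0.043,-0.02,0],[0.043,-0.02,0],[0.043,-0.02,0],[0.043,-0.02,0]],"rot":[[0,0,0],[0,0,0],[0,0,0],[0,0,0],[0,0,0],[0,0,0],[0,0,0],[0,0,0]]}'
python3 -m jog '{"xyz":[[0.021,-0.007,0],[0,0,0],[0,0,0],[0,0,0]],"rot":[[0,0,0],[0,0,0],[0,0,0],[0,0,0]]}'
python3 - <<'E'
from m import *
to([.627,.1995,.2075],66)
c=vision.read_camera("side");save(c["img"],"side2.png")
E
```

```text
time_s: 10.95
position: [0.6284, -0.179, 0.2465]
ee_rot: [-2.638, -1.704, 0.002]
force: [0.4, 0.4, -4.1]
finger_gap: 0.147
time_s: 11.95
position: [0.6245, 0.1784, 0.2458]
ee_rot: [-2.638, -1.704, 0.004]
force: [0.8, -0.5, -4.9]
finger_gap: 0.151
time_s: 12.45
position: [0.6278, 0.1973, 0.2472]
ee_rot: [2.64, 1.701, -0.002]
force: [-0.5, 0.5, -4.4]
finger_gap: 0.149
pos [0.6278 0.1973 0.2472] F [-0.5  0.5 -4.4] gap 0.149 t 12.45 toolx yaw 65.59 tilt 0.07 j7 0.36
  shift tool [ 0.0017 -0.0016  0.0397] rot tool [-0.      0.0013 -0.0072]
```

View pics/side2.png

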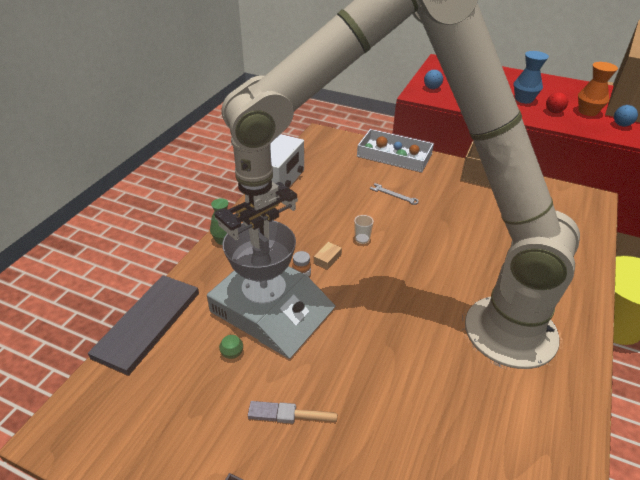

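The bowl is held level over the hub (rim at about (260,250)), bystanders untouched. Lower it over the spindle, watching the force.

```bash
python3 -m jog '{"xyz":[[0.0017,-0.0016,0.01],[0,0,0.01],[0,0,0.008],[0,0,0.006],[0,0,0.004],[0,0,0.004],[0,0,0],[0,0,0]],"rot":[[0,0,0],[0,0,0],[0,0,0],[0,0,0],[0,0,0],[0,0,0],[0,0,0],[0,0,0]]}'
python3 -m jog '{"xyz":[[0,0,0.003],[0,0,0.003],[0,0,0.003],[0,0,0],[0,0,0]],"rot":[[0,0,0],[0,0,0],[0,0,0],[0,0,0],[0,0,0]]}'
```

```text
time_s: 13.5
position: [0.6268, 0.2015, 0.2058]
ee_rot: [2.639, 1.704, 0.0]
force: [0.6, 0.3, -4.0]
finger_gap: 0.146
time_s: 14.12
position: [0.6267, 0.2015, 0.1966]
ee_rot: [-2.639, -1.705, 0.0]
force: [-0.6, 1.0, -4.8]
finger_gap: 0.146
```

No sideways force, and the spindle is 14 mm into the socket. Lower onto the peg tops with slight pressure, then turn by -6° (hypothesis A).

```bash
python3 -m jog '{"xyz":[[-0.0009,0.0004,0.002],[0,0,0.002],[0,0,0.001],[0,0,0],[0,0,0]],"rot":[[0,0,0],[0,0,0],[0,0,0],[0,0,0],[0,0,0]]}'
python3 -m jog '{"xyz":[[0,0,0],[0,0,0],[0,0,0],[0,0,0],[0,0,0],[0,0,0],[0,0,0]],"rot":[[0,0,0.03],[0,0,0.03],[0,0,0.02],[0,0,0.02],[0,0,0.01],[0,0,0],[0,0,0]]}'
```

```text
time_s: 14.75
position: [0.6268, 0.2004, 0.1919]
ee_rot: [2.639, 1.704, 0.0]
force: [0.2, -1.8, 2.0]
finger_gap: 0.149
time_s: 15.62
position: [0.627, 0.2008, 0.1919]
ee_rot: [-2.728, -1.557, -0.001]
force: [0.7, 1.1, 5.5]
finger_gap: 0.148
```

Resting on the peg tops (TCP z .192 against .192 expected), and still bearing (+10 N net). Keep turning in small steps with force readings.

```bash
for i in 1; do python3 -m jog '{"xyz":[[0,0,0.001],[0,0,0]],"rot":[[0,0,0.02],[0,0,0]]}'; python3 -m jog '{"xyz":[[0,0,0],[0,0,0]],"rot":[[0,0,0.02],[0,0,0]]}'; python3 -m jog '{"xyz":[[0,0,0],[0,0,0]],"rot":[[0,0,0.02],[0,0,0]]}'; python3 -m jog '{"xyz":[[0,0,0],[0,0,0]],"rot":[[0,0,0.02],[0,0,0]]}'; done; python3 -c "
from h import *
to([.627,.1995,.1826],60)"
```

```text
time_s: 15.88
position: [0.6272, 0.2009, 0.1917]
ee_rot: [2.744, 1.529, 0.003]
force: [-1.0, 0.5, 11.1]
finger_gap: 0.149
time_s: 16.12
position: [0.6273, 0.2009, 0.1917]
ee_rot: [2.759, 1.502, 0.003]
force: [-0.1, 0.4, 10.2]
finger_gap: 0.15
time_s: 16.38
position: [0.6273, 0.2009, 0.1917]
ee_rot: [2.774, 1.474, 0.003]
force: [-0.2, 0.7, 10.8]
finger_gap: 0.152
time_s: 16.62
position: [0.6273, 0.2009, 0.1917]
ee_rot: [2.788, 1.446, 0.003]
force: [-0.3, -0.4, 10.5]
finger_gap: 0.15
pos [0.6273 0.2009 0.1917] F [-0.3 -0.4 10.5] gap 0.15 t 16.625 toolx yaw 54.83 tilt 0.11 j7 0.16
  shift tool [-0.0013  0.0005  0.0091] rot tool [ 0.0013 -0.0014 -0.0902]
```

No drop between 65.6° and 54.8°, so hypothesis B applies (tool x near 0°). Turn on quickly, then slowly.

```bash
python3 -m jog '{"xyz":[[0,0,0],[0,0,0],[0,0,0],[0,0,0],[0,0,0],[0,0,0],[0,0,0],[0,0,0]],"rot":[[0,0,0.11],[0,0,0.11],[0,0,0.11],[0,0,0.11],[0,0,0.11],[0,0,0.11],[0,0,0.11],[0,0,0]]}'
for i in 1; do python3 -m jog '{"xyz":[[0,0,0],[0,0,0]],"rot":[[0,0,0.04],[0,0,0.02]]}' ; python3 -m jog '{"xyz":[[0,0,0],[0,0,0]],"rot":[[0,0,0.025],[0,0,0]]}'; python3 -m jog '{"xyz":[[0,0,0],[0,0,0]],"rot":[[0,0,0.025],[0,0,0]]}';python3 -m jog '{"xyz":[[0,0,0],[0,0,0]],"rot":[[0,0,0.025],[0,0,0]]}'; done; python3 -c "
from h import *
to([.627,.1995,.1826],0)"
```

```text
time_s: 17.62
position: [0.6273, 0.1995, 0.1915]
ee_rot: [3.127, 0.288, 0.001]
force: [0.4, -0.6, 10.2]
finger_gap: 0.15
time_s: 17.88
position: [0.6269, 0.1986, 0.1913]
ee_rot: [3.133, 0.196, -0.0]
force: [-0.9, -4.9, 10.7]
finger_gap: 0.15
time_s: 18.12
position: [0.6266, 0.198, 0.1912]
ee_rot: [3.134, 0.157, -0.002]
force: [-1.1, -6.2, 11.6]
finger_gap: 0.146
time_s: 18.38
position: [0.6268, 0.2003, 0.1903]
ee_rot: [-3.139, -0.119, -0.0]
force: [2.1, 2.4, -3.4]
finger_gap: 0.147
time_s: 18.62
position: [0.6264, 0.2004, 0.19]
ee_rot: [3.14, 0.081, -0.002]
force: [0.9, 1.2, -3.5]
finger_gap: 0.151
pos [0.6264 0.2004 0.19  ] F [ 0.9  1.2 -3.5] gap 0.151 t 18.625 toolx yaw 2.96 tilt 0.07 j7 -0.58
  shift tool [0.0006 0.0009 0.0074] rot tool [0.0004 0.0011 0.0516]
```

The load vanished at yaw ≈4°, so the notches are over the pegs. Lower it home.

```bash
python3 -m jog '{"xyz":[[0,0,0.002],[0,0,0.002],[0,0,0]],"rot":[[0,0,0.01],[0,0,0],[0,0,0]]}'
python3 -m jog '{"xyz":[[0,0,0.002],[0,0,0.0015],[0,0,0]],"rot":[[0,0,0],[0,0,0],[0,0,0]]}'; python3 -c "
from h import *
to([.627,.1995,.1826],0)"
```

```text
time_s: 19.0
position: [0.6268, 0.201, 0.1862]
ee_rot: [-3.14, -0.066, -0.0]
force: [1.9, 2.9, -5.7]
finger_gap: 0.143
time_s: 19.38
position: [0.6269, 0.2009, 0.183]
ee_rot: [-3.14, -0.066, -0.001]
force: [2.7, 3.9, -2.9]
finger_gap: 0.145
pos [0.6269 0.2009 0.183 ] F [ 2.7  3.9 -2.9] gap 0.145 t 19.375 toolx yaw 2.42 tilt 0.05 j7 -0.59
  shift tool [0.     0.0014 0.0004] rot tool [-0.0007 -0.0004  0.0422]
```

```bash
python3 -m jog '{"xyz":[[0,0,0.001],[0,0,0.001],[0,0,0]],"rot":[[0,0,0],[0,0,0],[0,0,0]]}'
python3 -m jog '{"xyz":[[0,0,0],[0,0,0],[0,0,0],[0,0,0],[0,0,0],[0,0,0],[0,0,0],[0,0,0]],"rot":[[0,0,0],[0,0,0],[0,0,0],[0,0,0],[0,0,0],[0,0,0],[0,0,0],[0,0,0]]}' -1
python3 -m jog '{"xyz":[[0,0,-0.02],[0,0,-0.03],[0,0,-0.04],[0,0,-0.04],[0,0,-0.03],[0,0,-0.03],[0,0,0],[0,0,0]],"rot":[[0,0,0],[0,0,0],[0,0,0],[0,0,0],[0,0,0],[0,0,0],[0,0,0],[0,0,0]]}'
cat > chk.py <<'E'
from m import *
import sys
for n in("side","top"):
    c=vision.read_camera(n);save(c["img"],n+sys.argv[1]+".png");np.savez(n+"k.npz",**c);P=cloud(c)
    d=np.hypot(P[...,0]-.627,P[...,1]-.2)
    for nm,mk in(("rim",(d>.08)&(d<.1)&(abs(P[...,2]-.172)<.02)),("bar",(d<.045)&(P[...,2]>.187)&(P[...,2]<.212))):
        q=P[mk]
        if len(q)<10: print(n,nm,"few");continue
        f=np.linalg.lstsq(np.c_[q[:,:2]-[.627,.2],np.ones(len(q))],q[:,2],rcond=None)[0]
        print(n,nm,len(q),"slopes,z",f.round(4),"med z",np.median(q[:,2]).round(4),cv2.minAreaRect(q[:,:2].astype(np.float32)) if nm=="bar" else cv2.minEnclosingCircle(q[:,:2].astype(np.float32)))
to([.627,.2,.3])
E
python3 chk.py 3
```

```text
time_s: 19.75
position: [0.6269, 0.2012, 0.1822]
ee_rot: [-3.14, -0.067, -0.002]
force: [0.3, 3.6, 6.5]
finger_gap: 0.142
time_s: 20.75
position: [0.6267, 0.2005, 0.1811]
ee_rot: [3.141, 0.066, -0.0]
force: [-0.3, -0.0, 0.5]
finger_gap: 0.953
time_s: 21.75
position: [0.6264, 0.2003, 0.3704]
ee_rot: [3.14, 0.066, -0.001]
force: [-0.4, -0.1, 0.6]
finger_gap: 0.999
side rim 837 slopes,z [-0.0018  0.0077  0.1625] med z 0.1632 ((0.6252085566520691, 0.19846688210964203), 0.09257268160581589)
side bar 124 slopes,z [ 0.1512 -0.0088  0.1938] med z 0.1938 ((0.6260166168212891, 0.20149965584278107), (0.014496210031211376, 0.0656130462884903), 2.491750955581665)
top rim 197 slopes,z [ 0.0089 -0.0512  0.1625] med z 0.1672 ((0.6482064723968506, 0.15956687927246094), 0.07534243911504745)
top bar few
pos [0.6263 0.2002 0.3698] F [-0.1 -0.8 -0.7] gap 0.995 t 21.85 toolx yaw 2.41 tilt 0.11 j7 -0.51
  shift tool [0.0008 0.0002 0.0698] rot tool [0. 0. 0.]
```

View pics/side3.png

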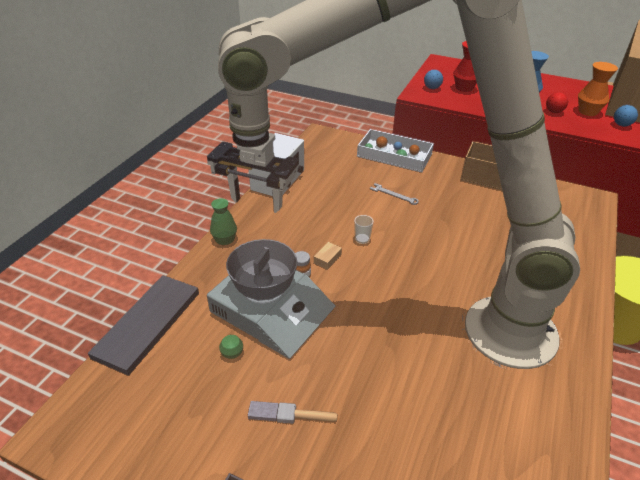

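The bowl is seated and level: rim slopes under 0.01, bar top near 0.196, centred at (0.626, 0.201). Everything else is in place. Now the knob: intersect rays with the head's mid-plane parallel to the console.

```bash
cat > kn.py <<'E'
from m import *
c=load("top")
p=ray(c,[185+145/5,185+500/5],[165+22/5,165+88/5],.079); d=p[0]-p[1]; yaw=np.arctan2(d[1],d[0])-np.pi/2
fr=ray(c,[185+88/5,185+440/5],[165+317/5,165+375/5],.079); d2=fr[0]-fr[1]; y2=np.arctan2(d2[1],d2[0])-np.pi/2
print("yaw back edge",np.degrees(yaw),np.linalg.norm(d),"fold",np.degrees(y2))
H=np.array([.627,.2005,0])
v,u=np.mgrid[0:480,0:640]
for Y in (yaw,(yaw+y2)/2):
  Rz=R.from_euler("z",Y).as_matrix()
  s34,c34=np.sin(np.radians(34)),np.cos(np.radians(34))
  nrm=Rz@[-s34,0,c34]; p0=H+Rz@[-.062-.024*s34,0,.079+.024*c34]
  for n,box in(("top",(222,238,248,265)),("side",(285,298,312,322))):
    cc=load(n);im=cc["img"]
    g=(im.max(-1)<70)&(u>box[0])&(u<box[2])&(v>box[1])&(v<box[3])
    m=max(comps(g,None),key=lambda a:a.sum()); uu,vv=(u[m].min()+u[m].max())/2,(v[m].min()+v[m].max())/2
    uu,vv=u[m].mean(),v[m].mean()
    dd=ray(cc,uu,vv,0)[0]-cc["cam_to_world"][:3,3];o=cc["cam_to_world"][:3,3]
    q=o+dd*(nrm@(p0-o))/(nrm@dd); print(n,m.sum(),(uu,vv),(u[m].min(),u[m].max(),v[m].min(),v[m].max()),"grip",q.round(4),"in polisher",(Rz.T@(q-H)).round(4))
E
python3 kn.py; python3 -c "
from h import *
import numpy as np
a=np.load('side0.npz')['img'][270:340,265:335]; b=np.load('top0.npz')['img'][215:285,200:270]
save(np.hstack([cv2.resize(x,(400,400),interpolation=cv2.INTER_CUBIC) for x in(a,b)]),'kn.png')"
```

```text
yaw back edge -10.430354572330344 0.2034602799043425 fold -9.237658405033448
top 75 (np.float64(234.70666666666668), np.float64(252.08)) (np.int64(231), np.int64(239), np.int64(247), np.int64(257)) grip [0.5164 0.2176 0.0743] in polisher [-0.1118 -0.0032  0.0743]
side 75 (np.float64(297.93333333333334), np.float64(306.8933333333333)) (np.int64(293), np.int64(303), np.int64(302), np.int64(311)) grip [0.5158 0.2211 0.0735] in polisher [-1.131e-01  1.000e-04  7.350e-02]
top 75 (np.float64(234.70666666666668), np.float64(252.08)) (np.int64(231), np.int64(239), np.int64(247), np.int64(257)) grip [0.5164 0.2176 0.0743] in polisher [-0.1119 -0.002   0.0743]
side 75 (np.float64(297.93333333333334), np.float64(306.8933333333333)) (np.int64(293), np.int64(303), np.int64(302), np.int64(311)) grip [0.5158 0.2211 0.0735] in polisher [-0.1131  0.0013  0.0735]
```

View pics/kn.png

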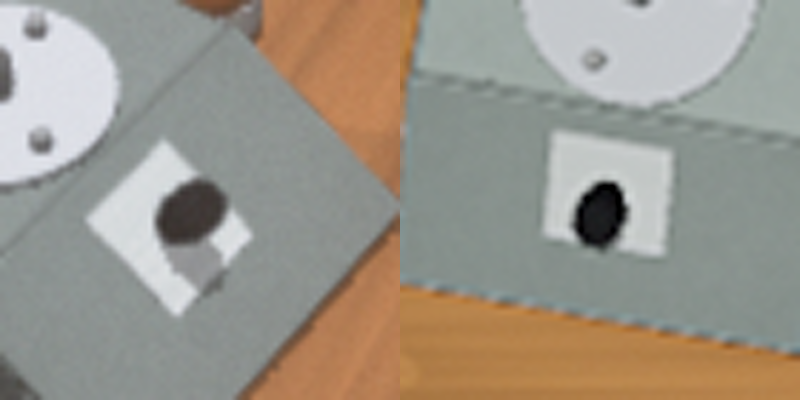

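The cap is clear in both views: grip point about (0.516, 0.2195, 0.074), which lies on the console's centre line to within 2 mm. Back off toward the front, then yaw and tilt the tool onto the knob axis.

```bash
python3 -m jog '{"xyz":[[-0.04,-0.009,0],[-0.04,-0.009,0],[-0.04,-0.009,0],[-0.04,-0.009,0],[-0.04,-0.009,0],[0,0,0],[0,0,0],[0,0,0]],"rot":[[0,0,0],[0,0,0],[0,0,-0.17],[0,0,-0.17],[0,0,-0.17],[0,0,-0.17],[0,0,-0.17],[0,0,-0.17]]}'
python3 -m jog '{"xyz":[[0,0,0],[0,0,0],[0,0,0],[0,0,0],[0,0,0],[0,0,0],[0,0,0],[0,0,0]],"rot":[[0,0,-0.17],[0,0,-0.165],[-0.12,0,0],[-0.12,0,0],[-0.12,0,0],[-0.12,0,0],[-0.113,0,0],[0,0,0]]}'
cat > kt.py <<'E'
from h import *
import sys
Y=np.radians(-10.);c,s=np.cos(Y),np.sin(Y);t=np.radians(34)
n=np.array([-np.sin(t)*c,-np.sin(t)*s,np.cos(t)]);x=np.array([-s,c,0]);z=-n
M2=np.c_[x,np.cross(z,x),z]
G=np.array([.516,.2195,.074])
to(G+n*float(sys.argv[1]),M2=M2)
o=status.get_obs();e=o["position"]-G;print("rel grip in knob frame (x lev-y,y up-slope,z out)",(e@np.c_[x,np.cross(z,x),n]).round(4),"F along out",(o["force"]@n).round(1),"joints",o["joint_pos"].round(2))
E
python3 kt.py 0.13
```

```text
time_s: 22.85
position: [0.4239, 0.216, 0.3704]
ee_rot: [-2.704, -1.599, 0.002]
force: [-0.1, 0.1, -0.0]
finger_gap: 0.998
time_s: 23.85
position: [0.4227, 0.2164, 0.37]
ee_rot: [2.019, 1.703, 0.516]
force: [-0.6, -1.4, -0.4]
finger_gap: 1.0
pos [0.4227 0.2164 0.37  ] F [-0.6 -1.4 -0.4] gap 1.0 t 23.85 toolx yaw 80.25 tilt 33.87 j7 -0.18
  shift tool [ 0.0197 -0.0893  0.1666] rot tool [-0.0022 -0.0003  0.005 ]
rel grip in knob frame (x lev-y,y up-slope,z out) [-0.0193  0.0898  0.2964] F along out -0.1 joints [-0.3   0.06 -0.67  2.25  0.87  0.78 -0.18]
```

```bash
python3 -m jog '{"xyz":[[0.007,-0.03,0],[0.007,-0.03,0],[0.006,-0.029,0.03],[0,0,0.045],[0,0,0.045],[0,0,0.045],[0,0,0],[0,0,0]],"rot":[[0,0,0],[0,0,0],[0,0,0.005],[0,0,0],[0,0,0],[0,0,0],[0,0,0],[0,0,0]]}'
python3 kt.py 0.04
```

```text
time_s: 24.85
position: [0.4458, 0.2324, 0.1846]
ee_rot: [2.027, 1.692, 0.517]
force: [-0.3, 0.1, 1.0]
finger_gap: 0.998
pos [0.4458 0.2324 0.1846] F [-0.3  0.1  1. ] gap 0.998 t 24.85 toolx yaw 79.73 tilt 33.9 j7 -1.02
  shift tool [-0.0004 -0.0025  0.0917] rot tool [-0.0018  0.0016 -0.0046]
rel grip in knob frame (x lev-y,y up-slope,z out) [0.0005 0.0027 0.1317] F along out 1.0 joints [-0.46  0.46 -0.63  2.44  1.54  0.81 -1.02]
```

```bash
python3 -m jog '{"xyz":[[0,-0.0025,0.03],[0,0,0.035],[0,0,0.022],[0,0,0.01],[0,0,0],[0,0,0]],"rot":[[0,0,-0.005],[0,0,0],[0,0,0],[0,0,0],[0,0,0],[0,0,0]]}'
python3 kt.py 0.003
python3 - <<'E'
from h import *
a=vision.read_camera("side")["img"][210:350,220:360];b=vision.read_camera("top")["img"][180:280,190:290]
save(np.hstack([cv2.resize(x,(400,400),interpolation=cv2.INTER_CUBIC) for x in(a,b)]),"near.png")
E
```

```text
time_s: 25.6
position: [0.497, 0.2242, 0.1039]
ee_rot: [2.021, 1.698, 0.52]
force: [0.7, 0.2, 0.4]
finger_gap: 1.006
pos [0.497  0.2242 0.1039] F [0.7 0.2 0.4] gap 1.006 t 25.6 toolx yaw 80.08 tilt 34.03 j7 -1.2
  shift tool [-0.0013 -0.0005  0.0327] rot tool [ 0.0005 -0.0013  0.0007]
rel grip in knob frame (x lev-y,y up-slope,z out) [0.0013 0.0005 0.0357] F along out -0.0 joints [-0.4   0.67 -0.59  2.43  1.83  0.87 -1.2 ]
```

View pics/near.png

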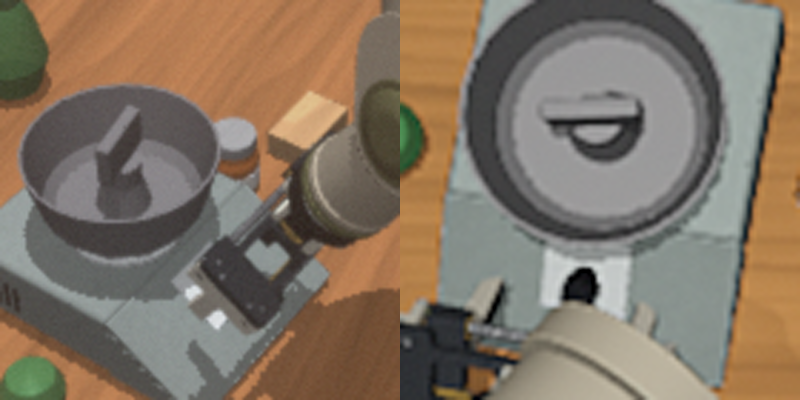

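In the top crop the knob (580,285) sits between the fingertips (488,300) and (645,315), perhaps a few mm off centre, and the bowl is well clear. Advance, close gently, and use the sideways force to centre.

```bash
python3 -m jog '{"xyz":[[0,0,0.012],[0,0,0.012],[0,0,0.008],[0,0,0],[0,0,0]],"rot":[[0,0,0],[0,0,0],[0,0,0],[0,0,0],[0,0,0]]}'
python3 kt.py 0.003
python3 -m jog '{"xyz":[[0,0,0],[0,0,0],[0,0,0],[0,0,0],[0,0,0],[0,0,0],[0,0,0],[0,0,0]],"rot":[[0,0,0],[0,0,0],[0,0,0],[0,0,0],[0,0,0],[0,0,0],[0,0,0],[0,0,0]]}' 1 8
python3 kt.py 0.003
python3 -m jog '{"xyz":[[0,0,0],[0,0,0],[0,0,0]],"rot":[[0,0,0],[0,0,0],[0,0,0]]}' 
python3 kt.py 0.003
```

```text
time_s: 26.32
position: [0.5146, 0.2206, 0.076]
ee_rot: [2.022, 1.698, 0.518]
force: [-0.1, 0.4, 0.2]
finger_gap: 1.0
pos [0.5146 0.2206 0.076 ] F [-0.1  0.4  0.2] gap 1.0 t 26.325 toolx yaw 80.05 tilt 33.94 j7 -1.23
  shift tool [-0.0008  0.0002 -0.0005] rot tool [-0.001  -0.0003  0.0008]
rel grip in knob frame (x lev-y,y up-slope,z out) [ 0.0008 -0.0002  0.0025] F along out 0.3 joints [-0.38  0.74 -0.57  2.41  1.9   0.9  -1.23]
time_s: 27.32
position: [0.5143, 0.2181, 0.0761]
ee_rot: [2.022, 1.694, 0.514]
force: [-2.4, -6.5, 2.9]
finger_gap: 0.271
pos [0.5143 0.2181 0.0761] F [-2.4 -6.5  2.9] gap 0.271 t 27.325 toolx yaw 79.88 tilt 33.99 j7 -1.23
  shift tool [ 0.0017 -0.     -0.0005] rot tool [-0.0002  0.004   0.0001]
rel grip in knob frame (x lev-y,y up-slope,z out) [-0.0017  0.      0.0025] F along out 3.1 joints [-0.38  0.74 -0.57  2.41  1.9   0.9  -1.23]
time_s: 27.7
position: [0.5144, 0.218, 0.0761]
ee_rot: [2.022, 1.694, 0.514]
force: [-2.0, -6.2, 4.8]
finger_gap: 0.264
pos [0.5144 0.218  0.0761] F [-2.  -6.2  4.8] gap 0.264 t 27.7 toolx yaw 79.87 tilt 33.98 j7 -1.23
  shift tool [ 0.0017 -0.     -0.0005] rot tool [-0.0003  0.004   0.    ]
rel grip in knob frame (x lev-y,y up-slope,z out) [-0.0017  0.      0.0025] F along out 4.5 joints [-0.38  0.74 -0.57  2.41  1.9   0.9  -1.23]
```

Gap 24.6 mm, so the knob head is held. The tool is being pushed about 2.5 mm toward -x, so follow it, then grip firmly.

```bash
python3 -m jog '{"xyz":[[-0.0025,0,0],[0,0,0],[0,0,0]],"rot":[[0,0,0],[0,0,0],[0,0,0]]}' 
python3 kt.py 0.003
python3 -m jog '{"xyz":[[0,0,0],[0,0,0],[0,0,0]],"rot":[[0,0,0],[0,0,0],[0,0,0]]}' 1 40
python3 kt.py 0.003
```

```text
time_s: 28.08
position: [0.5144, 0.218, 0.0761]
ee_rot: [2.022, 1.697, 0.518]
force: [-0.4, -2.3, 0.1]
finger_gap: 0.267
pos [0.5144 0.218  0.0761] F [-0.4 -2.3  0.1] gap 0.267 t 28.075 toolx yaw 80.02 tilt 33.98 j7 -1.23
  shift tool [ 0.0018 -0.0001 -0.0005] rot tool [-0.0004  0.0001  0.0004]
rel grip in knob frame (x lev-y,y up-slope,z out) [-0.0018  0.0001  0.0025] F along out 0.1 joints [-0.38  0.74 -0.57  2.42  1.91  0.9  -1.23]
time_s: 28.45
position: [0.5143, 0.218, 0.0761]
ee_rot: [2.022, 1.697, 0.518]
force: [-0.3, -2.9, 0.2]
finger_gap: 0.262
pos [0.5143 0.218  0.0761] F [-0.3 -2.9  0.2] gap 0.262 t 28.45 toolx yaw 80.03 tilt 33.97 j7 -1.23
  shift tool [ 0.0018  0.     -0.0005] rot tool [-0.0005 -0.      0.0006]
rel grip in knob frame (x lev-y,y up-slope,z out) [-0.0018 -0.      0.0025] F along out 0.0 joints [-0.38  0.74 -0.57  2.42  1.91  0.9  -1.23]
```

Pull out along -z by 15 mm.

```bash
python3 -m jog '{"xyz":[[0,0,-0.003],[0,0,-0.003],[0,0,-0.003],[0,0,-0.003],[0,0,-0.003],[0,0,0],[0,0,0],[0,0,0]],"rot":[[0,0,0],[0,0,0],[0,0,0],[0,0,0],[0,0,0],[0,0,0],[0,0,0],[0,0,0]]}' 
python3 kt.py 0.003
python3 - <<'E'
from h import *
a=vision.read_camera("side")["img"][210:350,220:360];b=vision.read_camera("top")["img"][180:280,190:290]
save(np.hstack([cv2.resize(x,(400,400),interpolation=cv2.INTER_CUBIC) for x in(a,b)]),"pull.png")
E
```

```text
time_s: 29.45
position: [0.5065, 0.2193, 0.0879]
ee_rot: [2.023, 1.697, 0.517]
force: [8.7, -2.3, -15.4]
finger_gap: 0.26
pos [0.5065 0.2193 0.0879] F [  8.7  -2.3 -15.4] gap 0.26 t 29.45 toolx yaw 79.96 tilt 33.93 j7 -1.22
  shift tool [ 0.0018 -0.      0.0137] rot tool [-0.0013  0.0007 -0.0003]
rel grip in knob frame (x lev-y,y up-slope,z out) [-0.0018  0.0001  0.0167] F along out -17.8 joints [-0.39  0.71 -0.58  2.42  1.87  0.89 -1.22]
```

View pics/pull.png

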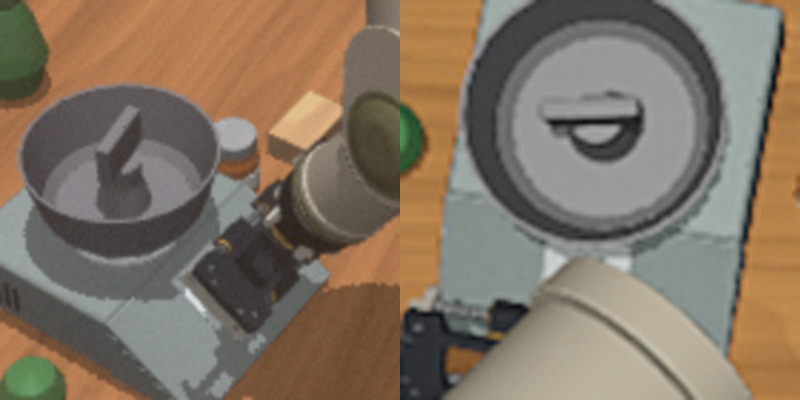

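The tool travelled 14.2 mm and then met an 18 N stop, so the knob is fully out. The view shows the bowl unchanged on the hub. Hold about 2 s, then push back.

```bash
python3 -m jog '{"xyz":[[0,0,0.001],[0,0,0],[0,0,0],[0,0,0],[0,0,0],[0,0,0],[0,0,0],[0,0,0]],"rot":[[0,0,0],[0,0,0],[0,0,0],[0,0,0],[0,0,0],[0,0,0],[0,0,0],[0,0,0]]}' 
python3 -m jog '{"xyz":[[0,0,0],[0,0,0],[0,0,0],[0,0,0],[0,0,0],[0,0,0],[0,0,0],[0,0,0]],"rot":[[0,0,0],[0,0,0],[0,0,0],[0,0,0],[0,0,0],[0,0,0],[0,0,0],[0,0,0]]}' 
python3 kt.py 0.003
python3 -m jog '{"xyz":[[0,0,0.003],[0,0,0.003],[0,0,0.003],[0,0,0.003],[0,0,0.003],[0,0,0.0005],[0,0,0],[0,0,0]],"rot":[[0,0,0],[0,0,0],[0,0,0],[0,0,0],[0,0,0],[0,0,0],[0,0,0],[0,0,0]]}' 
python3 kt.py 0.003
```

```text
time_s: 30.55
position: [0.5066, 0.2194, 0.0878]
ee_rot: [2.022, 1.697, 0.518]
force: [1.1, -4.8, -4.6]
finger_gap: 0.263
time_s: 31.55
position: [0.5066, 0.2194, 0.0878]
ee_rot: [2.022, 1.697, 0.518]
force: [1.1, -4.3, -3.9]
finger_gap: 0.259
pos [0.5066 0.2194 0.0878] F [ 1.1 -4.3 -3.9] gap 0.259 t 31.55 toolx yaw 80.03 tilt 33.97 j7 -1.22
  shift tool [0.0018 0.     0.0136] rot tool [-0.0005 -0.0001  0.0006]
rel grip in knob frame (x lev-y,y up-slope,z out) [-0.0018  0.      0.0166] F along out -4.3 joints [-0.39  0.71 -0.58  2.42  1.88  0.89 -1.22]
time_s: 32.55
position: [0.5144, 0.218, 0.076]
ee_rot: [2.02, 1.698, 0.52]
force: [-7.9, -6.2, 13.5]
finger_gap: 0.258
pos [0.5144 0.218  0.076 ] F [-7.9 -6.2 13.5] gap 0.258 t 32.55 toolx yaw 80.12 tilt 34.03 j7 -1.24
  shift tool [ 0.0017 -0.     -0.0006] rot tool [ 0.0006 -0.0011  0.0017]
rel grip in knob frame (x lev-y,y up-slope,z out) [-0.0017  0.      0.0024] F along out 15.0 joints [-0.38  0.74 -0.57  2.42  1.91  0.9  -1.24]
```

Back at the pushed-in position (same z, 15 N end stop). Release and retreat along the axis.

```bash
python3 -m jog '{"xyz":[[0,0,0],[0,0,0],[0,0,0],[0,0,0],[0,0,0],[0,0,0],[0,0,0],[0,0,0]],"rot":[[0,0,0],[0,0,0],[0,0,0],[0,0,0],[0,0,0],[0,0,0],[0,0,0],[0,0,0]]}' -1
python3 -m jog '{"xyz":[[0,0,-0.01],[0,0,-0.02],[0,0,-0.03],[0,0,-0.04],[0,0,-0.04],[0,0,-0.04],[0,0,0],[0,0,0]],"rot":[[0,0,0],[0,0,0],[0,0,0],[0,0,0],[0,0,0],[0,0,0],[0,0,0],[0,0,0]]}'
python3 chk.py 4
sed -i 's/cc=load(n)/cc=dict(np.load(n+"k.npz"))/' kn.py; python3 kn.py | tail -2
```

```text
time_s: 33.55
position: [0.5152, 0.218, 0.0749]
ee_rot: [2.022, 1.698, 0.519]
force: [-0.8, 1.3, -0.8]
finger_gap: 0.997
time_s: 34.55
position: [0.4163, 0.2352, 0.2242]
ee_rot: [2.021, 1.697, 0.519]
force: [0.8, 0.0, -0.2]
finger_gap: 0.998
side rim 838 slopes,z [0.     0.0092 0.1626] med z 0.1636 ((0.6263290047645569, 0.1989300549030304), 0.09315191209316254)
side bar 122 slopes,z [ 0.1025 -0.0236  0.1936] med z 0.1934 ((0.6267065405845642, 0.2007969617843628), (0.01578579656779766, 0.06503928452730179), 2.2975401878356934)
top rim 660 slopes,z [-0.0021 -0.0089  0.1656] med z 0.1661 ((0.6249346137046814, 0.20045804977416992), 0.09001850336790085)
top bar 132 slopes,z [-0.0014  0.0245  0.1954] med z 0.1952 ((0.6248835325241089, 0.19905465841293335), (0.014862129464745522, 0.0626227855682373), 2.8252625465393066)
pos [0.4163 0.2349 0.2233] F [ 0.5  0.5 -0.5] gap 0.996 t 34.65 toolx yaw 80.0 tilt 33.93 j7 -0.9
  shift tool [0.0021 0.22   0.0556] rot tool [0. 0. 0.]
top 75 (np.float64(234.70666666666668), np.float64(252.08)) (np.int64(231), np.int64(239), np.int64(247), np.int64(257)) grip [0.5164 0.2176 0.0743] in polisher [-0.1119 -0.002   0.0743]
side 82 (np.float64(297.9268292682927), np.float64(306.6951219512195)) (np.int64(293), np.int64(303), np.int64(302), np.int64(311)) grip [0.5161 0.2206 0.0737] in polisher [-0.1128  0.0009  0.0737]
```

View pics/side4.png

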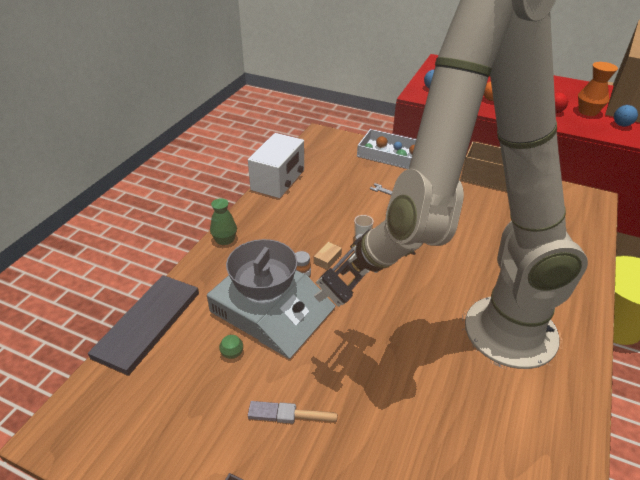

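The picture shows the bowl level on the hub (262,268), the knob at (298,307) as before the pull, the bystanders where they were, and the arm clear of everything. Hand in.

```bash
python3 -c "
from workcell import ctrl
print(ctrl.sign_off())"
```

```text
the job is handed in; nothing more can be done
None
```

The bowl is fitted on the polisher and the switch has been tried. I handed the job in at about 35 s; no verdict is reported.

**Bowl:** My first grasp closed on nothing, because I lifted before the slow fingers had shut; the bowl did not move and I repeated it. On the pegs, the first likely angle (bar turned about -6°) gave no drop. The bowl dropped after about 62° of turning, and I lowered it home and released it.
- **Height:** the bar top measures 0.195 m in the top view and 0.193 m in the side view. Fully home is 0.196 m; still resting on the pegs would be 0.206 m. The side camera also read about 3 mm low before I moved anything.
- **Level and centre:** the rim slopes less than 0.01. The bowl is within about 2 mm of the hub centre, which is roughly the limit of the camera calibration.

**Switch:** The knob travelled about 14 mm out to its stop, against an 18 N pull. It stayed out for more than 2 s, then went back in to its stop with a 15 N push. Afterwards it appeared at the same pixels as before the pull, to within a fraction of a pixel.

**At hand-in:** The wrist force was about zero and the gripper was open and clear. The other things on the bench looked unmoved in the last side picture; I judged that by eye and did not measure them.

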